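Close the rolls of a bench rolling mill with its square T-key

ROBOT

A 6-joint arm with a two-finger parallel gripper is mounted at the origin on the work surface. World frame = base frame: x ahead of the robot, y to its left, z up, the work surface at z = 0. Lengths are in mm, angles in rad, forces in N, time in s.
With the tool pointing down it reaches from about 300 to 775 mm from the base axis. Payload 14.6 kg.
Tool frame: the origin (TCP) lies midway between the tips of the shut fingers; the grasp point (between the pads) lies 19 mm behind it; z points along the fingers, y is the direction in which the jaws open and shut (so a half turn about z gives the same grasp; the last joint's range is limited). The gripper opens to 94 mm and grips with 3 to 60 N. Pads are 16 mm wide; open, the fingers measure 119 mm over their backs; the gripper's body (75 mm by 177 mm) begins 78 mm behind the grasp point.
Start: joints at [-1.402, 0.3, 1.521, -0, 1.321, -0.067], TCP at [128.485, -534.771, 167.046] pointing down, gripper open.
Joint ranges: [-3.03, 3.03], [-0.79, 2.21], [0.23, 2.52], [-1.04, 4.18], [0, 3.07], [-2.55, 2.55]. Speed limits (rad/s): [2.22, 2.22, 2.57, 3.14, 3.14, 3.14].

INTERFACE

Orientations are given as [roll, pitch, yaw] about the fixed x, y, z axes, in that order (R = Rz(yaw) Ry(pitch) Rx(roll)).
In Python, from cell import manip gives the robot as it stands.
- The arm moves only by the tool play_rows, never from a script. Its argument "commands" is a list of rows, each an object of numbers: "x", "y", "z": the shift along the tool's x, y, z in m; "wx", "wy", "wz": the turn, a rotation vector about the tool's x, y, z in degrees; "grip": the opening, from 0 (shut) to 1 (fully open). In form: [{"x": .., "y": .., "z": .., "wx": .., "wy": .., "wz": .., "grip": ..}, ...]. A call has 1 to 20 rows; each row shifts and turns the commanded pose from where the row before left it, along the tool's axes as they then stand; what a row does not reach is not made up. A row lasts 1/8 s, in which the tool goes at most 62.5 mm and 10.7 degrees, less where a joint would pass 70% of its speed; a pose out of reach is approached as far as the arm can. A call is refused whole if a number of a shift passes 0.0625 or a number of a turn 10.7, either way. A call with a gripper value outside its range is refused whole. The fingers move at their own pace and stop on an object; "squeeze" is the grip in N (left out, the last holds). Time passes only in rows, so rows that do not move let the fingers close. It gives the time, the measured TCP pose, the force and the opening at its end, in the units of the state.
- manip.read_state(): the state, without advancing time (a new reading comes with each control period).
- manip.camera(name): name is "side" or "top" or "wrist"; returns (picture, depth): 384x512x3 uint8, red, green, blue; 384x512 float32, mm along the optical axis (not along the pixel's ray), 0 where there is no reading.
- manip.camera_info(name): a dict with "intrinsics" (3x3 intrinsics, pixels), "camera_from_world" (4x4, takes a point from world to camera coordinates); the wrist camera has in their place "tool_from_camera" (4x4, takes a point from camera to tool coordinates, whose origin is the TCP and whose axes are the flange's). Camera axes: x right, y up, looking along -z (the intrinsics and any distortion apply to the point x, -y, -z); pixel columns grow to the right and rows downward; lengths in mm; the calibration is good to about 2 mm. The wrist camera is an equidistant fisheye: a pixel r from the principal point sees the ray r / f radians off the axis. A picture is of the moment at which its call begins: read the wrist's pose just before it. camera_info takes no time and is no camera call.
- manip.sign_off(): hands the job in, once; it reports no verdict.
The state is a dict: "clock": time; "joints": joint angles; "qd": joint speeds; "effort": joint torques, N m; "eef_pos": TCP position; "eef_rot": TCP orientation; "wrist_force": force on the tool from outside, world axes, zero at the start; "moment": the same for the moment, N m; "finger_gap": finger opening in mm.
Only numpy, scipy, OpenCV 4.12 (cv2) and the standard library are available. Lean on these libraries where they do the work, as an engineer would, in place of code of your own. Each camera call takes 0.05 s, during which the arm holds its last target.

TASK

Take the brass-barred T-key out of the wooden stand, put its square end fully down into the recessed socket on top of the rolling mill, and turn it clockwise (seen from above) until the upper roll is all the way down at its stop. Leave the key standing fully home in the socket, let go of it, and leave the black-barred key and the other things on the bench where they are.

Things in the scene. Friction and masses are not known exactly. Their poses are not given: they have to be found in the camera images.
- key: Steel T-key with a brass bar, 0.3 kg, 110 mm high. Square foot 16 x 16 mm, 46 mm long (last 4 mm only 13 mm wide), sides parallel to the key's x and y; round 14 mm shaft; on top a bar 100 (x) x 16 (y) x 22 mm, its middle 103 mm above the foot's end. Origin: centre of the foot's end; z along the shaft to the bar. Starts upright, foot 30 mm deep in a loose round hole of the stand.
- stand: Dark wooden block 80 (x) x 180 (y) x 45 mm, fixed to the bench, with two round holes of 26 mm, 30 mm deep, at y = -50 and +50 mm, one key in each. Origin: centre of its underside.
- mill: Grey bench rolling mill with two steel rolls, fixed to the bench. Base 150 (x) x 190 (y) mm; bridge on two columns, its top at 135 mm; a round dark steel boss of 54 mm stands on it up to 167 mm. Origin: centre of its underside, z up.
- socket (a point): Centre of the square socket's mouth on the mill's vertical axis, z up, 157 mm above the bench. Socket: 18.4 mm square hole in brass, 28 mm deep to its floor, 1.5 mm chamfer at the mouth. This point's x, y are the mill's, NOT the square's: the square turns with the screw and its starting angle varies, not given; see it or feel for it. The key enters at any of four angles, with 0.1 rad to spare.
- well (a point): Centre of the top of the mill's round boss, 10 mm above the socket's mouth: a round well of 27 mm leads down from here to the socket. The screw that holds the socket is stiff: it takes about 0.15 N m (4 N at 40 mm from its axis) to turn, so it does not follow a key foot that only rubs on the mouth.
- roll (a joint): Height of the upper roll above its lower stop, m: 0 = fully down (rolls closed). Starts 6 to 11 mm up and goes down 5 mm per radian of clockwise turn of the key, so 1.2 to 2.2 rad in all. Only the screw moves it, and it stays where it is left.
- other_key: A bystander: T-key of the same size (110 mm high, bar 100 x 16 x 22 mm) with a black bar and a round steel foot of 21 mm, which does not fit the socket. Stands in the other hole of the stand. Origin: centre of its lower end, z along the shaft towards the bar, x along the bar.
- bench_block: A bystander: square polished steel bench block, 65 x 65 x 20 mm. Origin: centre of its underside.
- jar: A bystander: amber glass jar with a brass lid, 52 mm across, 65 mm high. Origin: centre of its underside.
- hammer: A bystander: hammer, 200 mm long, lying along its x, wooden handle to -x.
- brush: A bystander: brush, 170 mm long, lying along its x, handle to -x.
- dish: A bystander: white bowl, 90 mm across, 30 mm high. Origin: centre of its underside.
- mandrel: A bystander: upright tapered aluminium ring mandrel, 150 mm high on a 70 mm foot. Origin: centre of its underside.

How it is judged:
By the outcome, as a careful person would: the job done as asked, in the order asked, and still so for the second after the job is handed in, with the robot touching nothing.
It also fails if it takes over 70 s, if anything falls off the work surface, if the arm or the gripper's body presses on something with over 40 N, if the wrist force passes 120 N, or if a joint passes its speed limit or range.

## Working session

There is one attempt and no reset: what is moved stays moved. The work goes in short steps, Python scripts to look and compute and a tool call to move; the robot and the scene stay as the last step left them, time stands still between calls to the robot, and variables do not carry over. Pictures are saved under pics/ and viewed, and the job is handed in when it is done.

Besides the shell and the picture viewer there is one more tool, called after "Call:" as a command line: name --argument value ..., lists and objects as JSON in quotes. play_rows: Moves the arm, as the interface text tells. Its arguments: {"type":"object","properties":{"commands":{"type":"array"},"squeeze":{"type":"number"}},"required":["commands"]}

```bash
ls -la; mkdir -p pics; python3 - <<'E'
from cell import manip
import cv2, numpy as np
s=manip.read_state(); print(s)
for n in ("side","top","wrist"):
    im,d=manip.camera(n)
    cv2.imwrite(f"pics/{n}0.png",cv2.cvtColor(im,cv2.COLOR_RGB2BGR)); np.save(f"pics/{n}0_d.npy",d)
    print(n,manip.camera_info(n))
E
```

```text
total 12
drwxr-xr-x  3 agent agent 4096 Dec  7 15:27 .
drwxr-xr-x 23 root  root  4096 Dec  7 15:27 ..
drwxr-xr-x  2 agent agent 4096 Dec  7 15:27 pics
{'clock': 0.0, 'joints': array([-1.40159971e+00,  3.00442134e-01,  1.52160533e+00,  1.66401696e-05,
        1.32071294e+00, -6.66004440e-02]), 'qd': array([ 2.16323075e-05,  5.10325456e-04,  1.44215438e-03, -1.23408419e-03,
       -2.44186248e-04,  9.98114943e-05]), 'effort': array([-3.75242062e-04, -5.31805801e+01, -3.52741671e+01,  7.08246650e-02,
        2.43152253e-02, -5.69279723e-05]), 'eef_pos': array([ 128.43756265, -534.46329377,  166.49199353]), 'eef_rot': array([-3.14042857e+00, -9.37969088e-05,  2.35792882e-01]), 'wrist_force': array([-0.60469831, -0.22547398,  0.46786592]), 'moment': array([0.02641944, 0.02862577, 0.02282579]), 'finger_gap': 93.77143153068398}
side {'intrinsics': array([[426.80714591,   0.        , 255.70941412],
       [  0.        , 426.80714591, 190.04087521],
       [  0.        ,   0.        ,   1.        ]]), 'camera_from_world': array([[-9.45474345e-01, -3.25640811e-01,  6.02697517e-03,
         5.6
[... 645 characters left out ...]
8.11429659e-02,  7.47502855e-03,  9.96674442e-01,
        -1.47301390e+03],
       [ 0.00000000e+00,  0.00000000e+00,  0.00000000e+00,
         1.00000000e+00]])}
wrist {'intrinsics': array([[297.31863964,   0.        , 255.89508539],
       [  0.        , 297.31863964, 191.51145079],
       [  0.        ,   0.        ,   1.        ]]), 'tool_from_camera': array([[ 2.73588990e-04,  9.73143777e-01,  2.30197991e-01,
         6.62637257e+01],
       [ 9.99999937e-01, -2.13738196e-04, -2.84932883e-04,
        -8.81907779e-01],
       [-2.28078558e-04,  2.30198055e-01, -9.73143773e-01,
        -2.18098228e+02],
       [ 0.00000000e+00,  0.00000000e+00,  0.00000000e+00,
         1.00000000e+00]])}
```

View pics/side0.png

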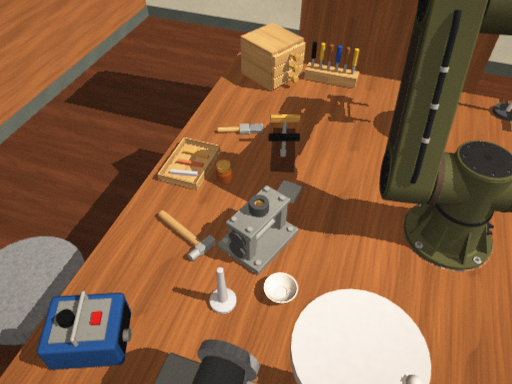

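View pics/top0.png

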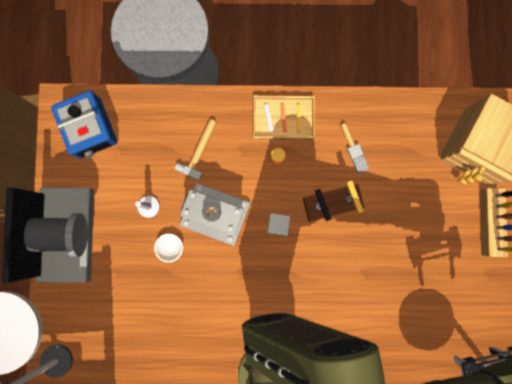

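View pics/wrist0.png

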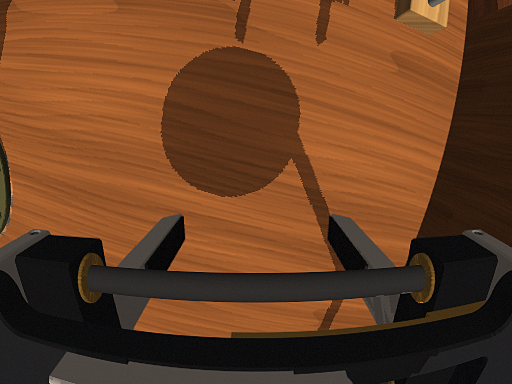

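The top view shows the brass bar at about (355,196), the black bar at (322,204) and the mill boss at (212,212). The side view agrees. Next I'll measure them.

```bash
cat > h.py <<'E'
import numpy as np, cv2
from scipy.spatial.transform import Rotation as R
def pix2ray(info,u,v,fish=False):
    K=info["intrinsics"]; a=(u-K[0,2])/K[0,0]; b=(v-K[1,2])/K[1,1]
    if fish:
        r=np.hypot(a,b); 
        d=np.array([0,0,1.]) if r==0 else np.array([np.sin(r)*a/r,np.sin(r)*b/r,np.cos(r)])
    else: d=np.array([a,b,1.])
    return np.array([d[0],-d[1],-d[2]])
def Tw(info,state=None):
    if "camera_from_world" in info: return np.linalg.inv(info["camera_from_world"])
    T=np.eye(4); T[:3,:3]=R.from_euler('xyz',state["eef_rot"]).as_matrix(); T[:3,3]=state["eef_pos"]
    return T@info["tool_from_camera"]
def onplane(info,u,v,z,state=None):
    T=Tw(info,state); d=T[:3,:3]@pix2ray(info,u,v,state is not None); c=T[:3,3]
    return c+d*(z-c[2])/d[2]
def proj(info,P,state=None):
    T=np.linalg.inv(Tw(info,state)); p=T[:3,:3]@np.asarray(P,float)+T[:3,3]; p=np.array([p[0],-p[1],-p[2]])
    K=info["intrinsics"]
    if state is not None:
        r=np.hypot(p[0],p[1]); th=np.arctan2(r,p[2]); q=p[:2]/r*th
    else: q=p[:2]/p[2]
    return K[0,0]*q+K[:2,2]
def cloud(info,d):
    v,u=np.nonzero(d>0); z=d[v,u]; K=info["intrinsics"]
    P=np.stack([(u-K[0,2])/K[0,0]*z,-(v-K[1,2])/K[1,1]*z,-z],1)
    T=Tw(info); return u,v,P@T[:3,:3].T+T[:3,3]
E
python3 - <<'E'
from cell import manip
from h import *
for n in ("top","side"):
    im=cv2.imread(f"pics/{n}0.png"); d=np.load(f"pics/{n}0_d.npy"); info=manip.camera_info(n)
    hsv=cv2.cvtColor(im,cv2.COLOR_BGR2HSV)
    u,v,P=cloud(info,d)
    # heights map
    M=(P[:,0]>250)&(P[:,0]<800)&(P[:,1]>-480)&(P[:,1]<350)
    def rep(name,m):
        q=P[m]; 
        if len(q)<5: print(n,name,len(q)); return
        r=cv2.minAreaRect(q[:,:2].astype(np.float32)); print(n,name,len(q),q.mean(0).round(1),np.round(r[0],1),np.round(r[1],1),round(r[2],1), q[:,2].min().round(),q[:,2].max().round(), 'px',u[m].mean().round(),v[m].mean().round())
    H=hsv[v,u]
    br=(H[:,0]>15)&(H[:,0]<35)&(H[:,1]>150)&(H[:,2]>120)
    box=(u>300)&(u<370)&(v>170)&(v<225) if n=="top" else (u>262)&(u<306)&(v>105)&(v<165)
    rep("brass",box&br&(P[:,2]>95))
    rep("black",box&(H[:,2]<60)&(P[:,2]>95))
    rep("standtop",box&(P[:,2]>38)&(P[:,2]<52))
    box=(u>170)&(u<260)&(v>170)&(v<250) if n=="top" else (u>215)&(u<310)&(v>175)&(v<275)
    rep("boss",box&(P[:,2]>160)&(P[:,2]<174))
    rep("bridge",box&(P[:,2]>128)&(P[:,2]<142))
    rep("base",box&(P[:,2]>10)&(P[:,2]<60))
    c=im[170:250,170:260] if n=="top" else im[180:280,215:310]
    cv2.imwrite(f"pics/{n}_mill.png",cv2.resize(c,None,fx=6,fy=6,interpolation=cv2.INTER_CUBIC))
    c=im[170:230,295:375] if n=="top" else im[100:170,255:325]
    cv2.imwrite(f"pics/{n}_keys.png",cv2.resize(c,None,fx=7,fy=7,interpolation=cv2.INTER_CUBIC))
E
```

```text
top brass 197 [ 571.4 -227.   127. ] [ 570.3 -228. ] [98.5 17.1] 19.6 111.0 136.0 px 354.0 196.0
top black 183 [ 546.5 -130.1  126.9] [ 547.1 -131.1] [93.4 16.8] 20.6 112.0 136.0 px 322.0 204.0
top standtop 998 [ 555.9 -174.2   44.6] [ 557.8 -180.6] [ 80.1 181.4] 14.4 38.0 52.0 px 332.0 203.0
top boss 196 [519.7 202.  166.3] [520.3 202.2] [51.9 51.7] 47.7 160.0 173.0 px 211.0 212.0
top bridge 1350 [519.2 202.  134.5] [519.4 202.4] [174.9  84.8] 70.1 128.0 142.0 px 212.0 212.0
top base 1354 [520.8 211.9  21.7] [522.5 202.5] [262.4 258.9] 84.3 10.0 37.0 px 212.0 213.0
side brass 203 [ 571.1 -220.8  122.5] [ 571.2 -222.6] [97.1 22.7] 22.8 107.0 132.0 px 285.0 118.0
side black 235 [ 545.9 -123.2  121.5] [ 546.9 -126.9] [97.6 21.2] 21.2 104.0 133.0 px 284.0 137.0
side standtop 558 [ 554.5 -152.7   44.1] [ 561.3 -177.1] [ 79.7 188.8] 14.7 38.0 52.0 px 283.0 149.0
side boss 223 [520.2 209.5 165.6] [520.7 207.3] [50.3 54.5] 17.7 160.0 171.0 px 258.0 203.0
side bridge 1228 [519.  220.4 134.7] [539.3 271.5] [311.3  93.6] 73.7 128.0 142.0 px 257.0 214.0
side base 2100 [502.8 193.8  24.9] [556.2 159.5] [279.3 363.8] 12.4 10.0 60.0 px 265.0 235.0
```

View pics/top_keys.png

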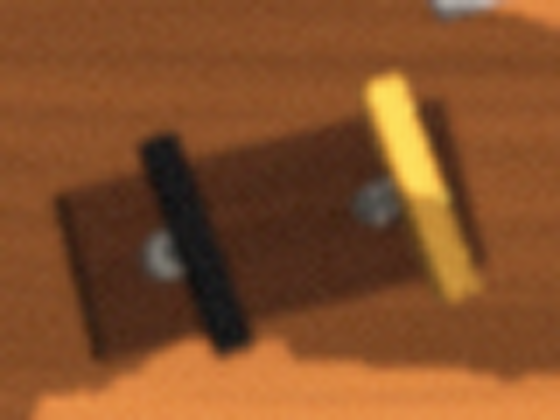

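View pics/top_mill.png

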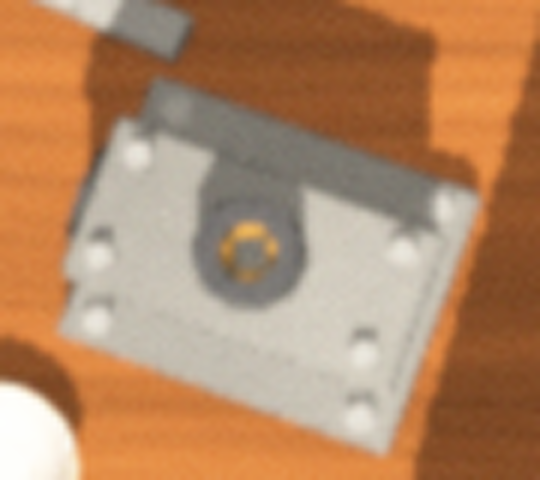

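View pics/side_mill.png

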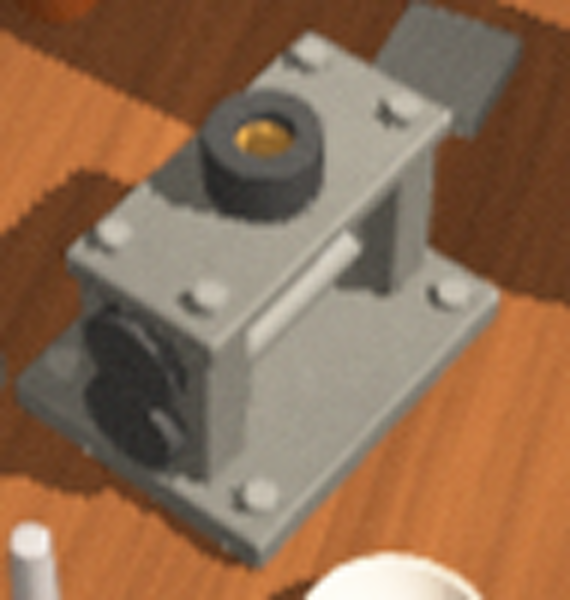

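Call:
play_rows --commands '[{"z": -0.04}, {"z": -0.02, "x": 0.04, "y": -0.015}, {"x": 0.055, "y": -0.0215}, {"x": 0.055, "y": -0.0215}, {"x": 0.055, "y": -0.0215}, {"x": 0.055, "y": -0.0215}, {"x": 0.055, "y": -0.0215}, {"x": 0.055, "y": -0.0215}, {"x": 0.055, "y": -0.0215}, {"x": 0.055, "y": -0.0215}, {"x": 0.02, "y": -0.0075}, {"wz": -6}, {}]'

```text
$.commands[0]: bad value
```

```bash
python3 - <<'E'
from cell import manip
from h import *
import pickle
s=manip.read_state(); print(s['clock'],s['eef_pos'],s['eef_rot'],s['joints'],s['wrist_force'],s['finger_gap'])
im,d=manip.camera("wrist"); im=cv2.cvtColor(im,cv2.COLOR_RGB2BGR)
cv2.imwrite("pics/w1.png",im); pickle.dump((s,im,d),open("pics/w1.pkl","wb"))
E
```

```text
0.15 [ 128.46553674 -534.55206651  166.61164944] [-3.14070443e+00 -7.76114293e-05  2.35822623e-01] [-1.40157793e+00  3.00364244e-01  1.52142344e+00  1.89120243e-05
  1.32069639e+00 -6.66089488e-02] [-0.65208174 -0.25665174 -0.67184595] 93.95957250387427
```

View pics/w1.png

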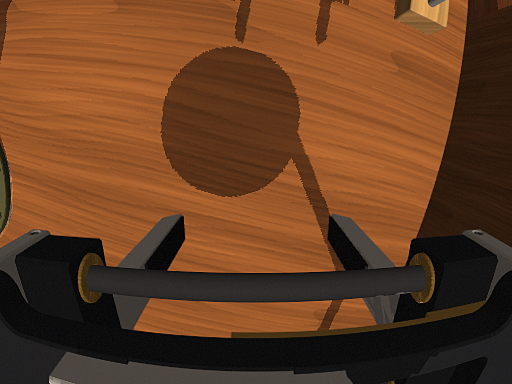

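The move was refused because each row needs all its fields filled in.

Call:
play_rows --commands '[{"x": 0, "y": 0, "z": -0.04, "wx": 0, "wy": 0, "wz": 0, "grip": 1}, {"x": 0.04, "y": -0.015, "z": -0.02, "wx": 0, "wy": 0, "wz": 0, "grip": 1}, {"x": 0.055, "y": -0.0215, "z": 0, "wx": 0, "wy": 0, "wz": 0, "grip": 1}, {"x": 0.055, "y": -0.0215, "z": 0, "wx": 0, "wy": 0, "wz": 0, "grip": 1}, {"x": 0.055, "y": -0.0215, "z": 0, "wx": 0, "wy": 0, "wz": 0, "grip": 1}, {"x": 0.055, "y": -0.0215, "z": 0, "wx": 0, "wy": 0, "wz": 0, "grip": 1}, {"x": 0.055, "y": -0.0215, "z": 0, "wx": 0, "wy": 0, "wz": 0, "grip": 1}, {"x": 0.055, "y": -0.0215, "z": 0, "wx": 0, "wy": 0, "wz": 0, "grip": 1}, {"x": 0.055, "y": -0.0215, "z": 0, "wx": 0, "wy": 0, "wz": 0, "grip": 1}, {"x": 0.055, "y": -0.0215, "z": 0, "wx": 0, "wy": 0, "wz": 0, "grip": 1}, {"x": 0.02, "y": -0.0075, "z": 0, "wx": 0, "wy": 0, "wz": 0, "grip": 1}, {"x": 0, "y": 0, "z": 0, "wx": 0, "wy": 0, "wz": -6, "grip": 1}, {"x": 0, "y": 0, "z": 0, "wx": 0, "wy": 0, "wz": 0, "grip": 1}]'

```text
clock: 1.82
eef_pos: [569.2, -228.6, 226.7]
eef_rot: [-3.141, 0.0, 0.34]
wrist_force: [0.2, -0.4, 0.1]
finger_gap: 93.8
```

```bash
cat > snap.py <<'E'
from cell import manip
from h import *
import pickle,sys
n=sys.argv[1]
s=manip.read_state(); print(s['clock'],s['eef_pos'].round(1),s['eef_rot'].round(3),'q',s['joints'].round(3),s['wrist_force'].round(1),s['moment'].round(2),s['finger_gap'].round(1))
im,d=manip.camera("wrist"); im=cv2.cvtColor(im,cv2.COLOR_RGB2BGR)
cv2.imwrite(f"pics/{n}.png",im); pickle.dump((s,im,d),open(f"pics/{n}.pkl","wb"))
E
python3 snap.py w2
```

```text
Traceback (most recent call last):
  File "snap.py", line 5, in <module>
    s=manip.read_state(); print(s['clock'],s['eef_pos'].round(1),s['eef_rot'].round(3),'q',s['joints'].round(3),s['wrist_force'].round(1),s['moment'].round(2),s['finger_gap'].round(1))
                                                                                                                                                               ^^^^^^^^^^^^^^^^^^^^^
AttributeError: 'float' object has no attribute 'round'
```

```bash
sed -i "s/s\['finger_gap'\].round(1)/round(float(s['finger_gap']),1)/" snap.py; python3 snap.py w2
```

```text
1.825 [ 569.2 -228.6  226.7] [-3.141  0.     0.34 ] q [-0.442  0.411  1.235  0.     1.496  0.789] [ 0.2 -0.4  0.1] [-0.02 -0.01 -0.01] 93.8
```

View pics/w2.png

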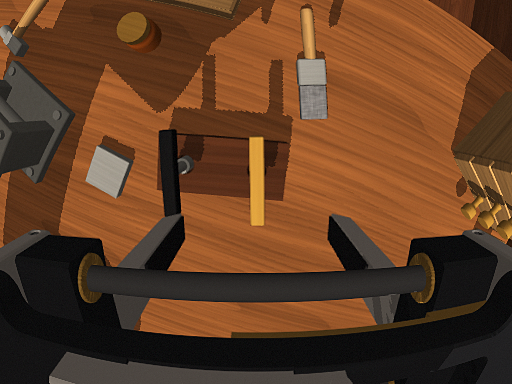

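```bash
python3 - <<'E'
from cell import manip
from h import *
import pickle
s,im,d=pickle.load(open("pics/w2.pkl","rb")); info=manip.camera_info("wrist")
hsv=cv2.cvtColor(im,cv2.COLOR_BGR2HSV)
m=((hsv[...,0]>12)&(hsv[...,0]<35)&(hsv[...,1]>110)&(hsv[...,2]>120)).astype(np.uint8)
box=np.zeros_like(m); box[125:232,240:275]=1; m&=box
m=cv2.morphologyEx(m,cv2.MORPH_OPEN,np.ones((3,3)))
c=max(cv2.findContours(m,0,2)[0],key=cv2.contourArea)
print(cv2.boundingRect(c),cv2.contourArea(c))
P=np.array([onplane(info,u,v,129,s)[:2] for u,v in c[:,0]]).astype(np.float32)
print(cv2.minAreaRect(P))
z=d[m>0]; print('depth',np.median(z))
cv2.imwrite("pics/w2z.png",cv2.resize(im[120:240,150:310],None,fx=5,fy=5,interpolation=cv2.INTER_CUBIC))
E
```

```text
(249, 137, 16, 89) 1207.0
((570.9503173828125, -227.9520263671875), (98.2214584350586, 15.9764404296875), 20.24471092224121)
depth 321.33905
```

View pics/w2z.png

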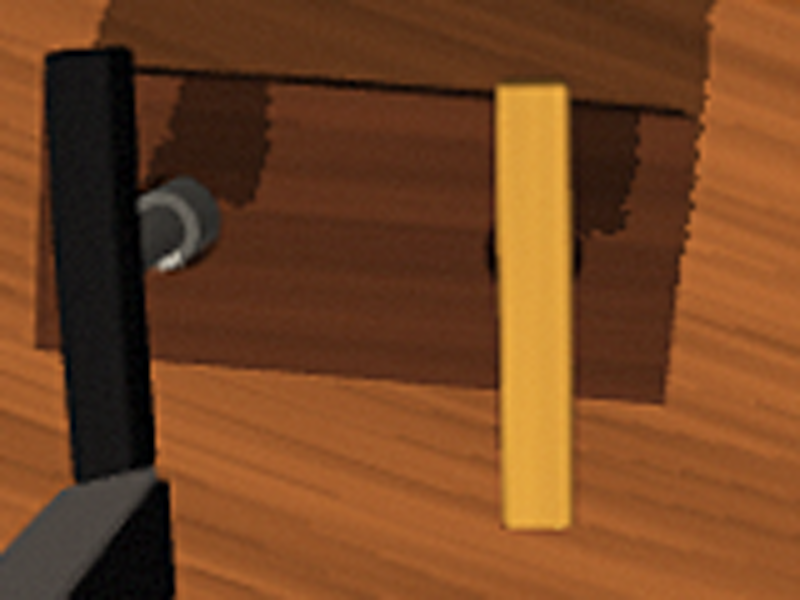

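The brass bar is centred at about (571,−228) with a yaw of 20.2°, which matches the top camera. Before grasping, I'll look at the socket from close up with the wrist camera.

Call:
play_rows --commands '[{"x": 0.005, "y": -0.0585, "z": 0, "wx": 0, "wy": 0, "wz": 0, "grip": 1}, {"x": 0.005, "y": -0.0585, "z": 0, "wx": 0, "wy": 0, "wz": 0, "grip": 1}, {"x": 0.005, "y": -0.0585, "z": 0, "wx": 0, "wy": 0, "wz": 0, "grip": 1}, {"x": 0.005, "y": -0.0585, "z": 0, "wx": 0, "wy": 0, "wz": 0, "grip": 1}, {"x": 0.005, "y": -0.0585, "z": 0, "wx": 0, "wy": 0, "wz": 0, "grip": 1}, {"x": 0.005, "y": -0.0585, "z": 0, "wx": 0, "wy": 0, "wz": 0, "grip": 1}, {"x": 0.005, "y": -0.0585, "z": 0, "wx": 0, "wy": 0, "wz": 0, "grip": 1}, {"x": 0.005, "y": -0.0585, "z": 0, "wx": 0, "wy": 0, "wz": 0, "grip": 1}, {"x": 0, "y": 0, "z": 0, "wx": 0, "wy": 0, "wz": 10, "grip": 1}, {"x": 0, "y": 0, "z": 0, "wx": 0, "wy": 0, "wz": 10, "grip": 1}, {"x": 0, "y": 0, "z": 0, "wx": 0, "wy": 0, "wz": 10, "grip": 1}, {"x": 0, "y": 0, "z": 0, "wx": 0, "wy": 0, "wz": 9.5, "grip": 1}, {"x": 0, "y": 0, "z": 0, "wx": 0, "wy": 0, "wz": 0, "grip": 1}]'

```text
clock: 3.5
eef_pos: [450.6, 225.3, 227.2]
eef_rot: [-3.141, -0.0, -0.35]
wrist_force: [0.2, 0.2, 0.5]
finger_gap: 94.2
```

```bash
python3 snap.py w3
```

```text
3.5 [450.6 225.3 227.2] [-3.141 -0.    -0.35 ] q [ 0.391  0.155  1.559 -0.     1.428  2.312] [0.2 0.2 0.5] [0.02 0.03 0.01] 94.2
```

View pics/w3.png

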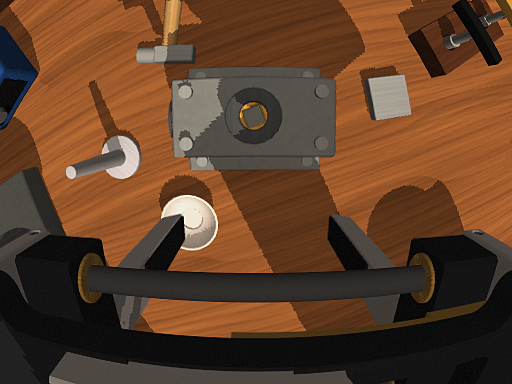

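The boss is at pixel (253,117) and its square is visible. The fingers are clear of the bridge and the dish, so I'll lower the arm for a sharper view.

Call:
play_rows --commands '[{"x": 0, "y": 0, "z": 0.05, "wx": 0, "wy": 0, "wz": 0, "grip": 1}, {"x": 0, "y": 0, "z": 0.05, "wx": 0, "wy": 0, "wz": 0, "grip": 1}, {"x": 0, "y": 0, "z": 0.015, "wx": 0, "wy": 0, "wz": 0, "grip": 1}, {"x": 0, "y": 0, "z": 0, "wx": 0, "wy": 0, "wz": 0, "grip": 1}]'

```text
clock: 4.05
eef_pos: [450.8, 225.6, 112.5]
eef_rot: [3.141, 0.0, -0.348]
wrist_force: [0.0, 0.3, 0.4]
finger_gap: 93.9
```

```bash
python3 snap.py w4; python3 - <<'E'
from h import *
im=cv2.imread("pics/w4.png"); cv2.imwrite("pics/w4z.png",cv2.resize(im[40:160,190:320],None,fx=5,fy=5,interpolation=cv2.INTER_CUBIC))
E
```

```text
4.05 [450.8 225.6 112.5] [ 3.141  0.    -0.348] q [0.391 0.252 1.715 0.    1.175 2.31 ] [0.  0.3 0.4] [ 0.04 -0.01  0.02] 93.9
```

View pics/w4z.png

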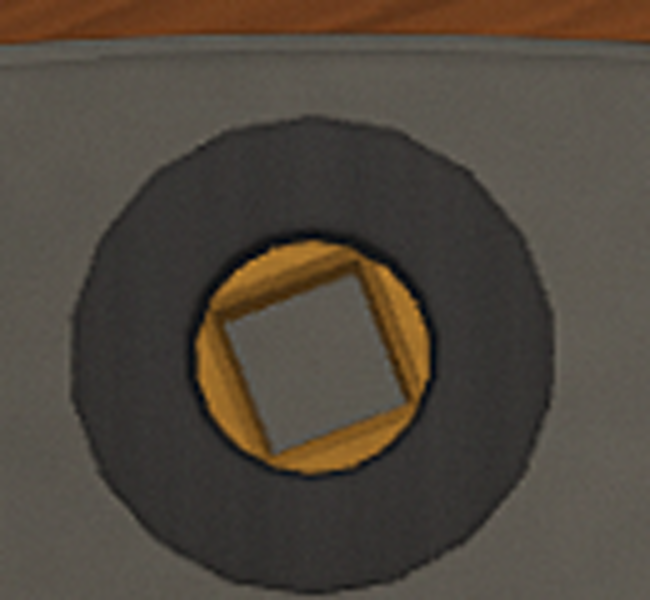

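The picture shows the socket square clearly: a grey floor inside a brass mouth, centred near zoomed pixel (316,360). I'll measure its angle and the boss centre.

```bash
python3 - <<'E'
from cell import manip
from h import *
import pickle
s,im,d=pickle.load(open("pics/w4.pkl","rb")); info=manip.camera_info("wrist")
x0,y0,f=190,40,8
c=cv2.resize(im[40:160,190:320],None,fx=f,fy=f,interpolation=cv2.INTER_CUBIC)
hsv=cv2.cvtColor(c,cv2.COLOR_BGR2HSV)
def full(pts): return [((p[0]+.5)/f-.5+x0,(p[1]+.5)/f-.5+y0) for p in pts]
# floor
m=((hsv[...,1]<70)&(hsv[...,2]>70)).astype(np.uint8)
n,l,st,ce=cv2.connectedComponentsWithStats(m)
k=l[int(360/5*f),int(316/5*f)]; mm=(l==k).astype(np.uint8); print('area',mm.sum())
ct=max(cv2.findContours(mm,0,1)[0],key=cv2.contourArea)[:,0]
for z in (129,157):
    P=np.array([onplane(info,u,v,z,s)[:2] for u,v in full(ct)],np.float32)
    print('floor',z,cv2.minAreaRect(P))
# brass+floor inside well circle: mask brass
b=((hsv[...,1]>100)&(hsv[...,2]>60)&(hsv[...,0]>8)&(hsv[...,0]<35)).astype(np.uint8); b[:int(200/5*f)]=0
ct=max(cv2.findContours(b,0,1)[0],key=cv2.contourArea)[:,0]
P=np.array([onplane(info,u,v,157,s)[:2] for u,v in full(ct)],np.float32); print('mouth disc',cv2.fitEllipse(P))
g=((hsv[...,2]<75)).astype(np.uint8)
ct=max(cv2.findContours(cv2.morphologyEx(g,cv2.MORPH_OPEN,np.ones((9,9))),0,1)[0],key=cv2.contourArea)[:,0]
P=np.array([onplane(info,u,v,167,s)[:2] for u,v in full(ct)],np.float32); print('boss',cv2.fitEllipse(P), cv2.boundingRect(ct))
E
```

```text
area 49050
floor 129 ((520.1869506835938, 203.6534423828125), (19.019426345825195, 19.12145233154297), 1.0413926839828491)
floor 157 ((519.18212890625, 203.68157958984375), (16.377668380737305, 16.465532302856445), 1.0414223670959473)
mouth disc ((519.9805908203125, 203.5966033935547), (26.998167037963867, 27.092082977294922), 79.98297119140625)
boss ((519.8735961914062, 203.62112426757812), (53.16032791137695, 53.26453399658203), 171.9003143310547) (112, 184, 776, 770)
```

Measured socket: centre about (520, 203.5) and square angle about 1° (mod 90°). I'll go back over the key and line up with its bar at 20.2°.

Call:
play_rows --commands '[{"x": 0, "y": 0, "z": -0.0575, "wx": 0, "wy": 0, "wz": 0, "grip": 1}, {"x": 0, "y": 0, "z": -0.0575, "wx": 0, "wy": 0, "wz": 0, "grip": 1}, {"x": 0.0335, "y": 0.048, "z": 0, "wx": 0, "wy": 0, "wz": 0, "grip": 1}, {"x": 0.0335, "y": 0.048, "z": 0, "wx": 0, "wy": 0, "wz": 0, "grip": 1}, {"x": 0.0335, "y": 0.048, "z": 0, "wx": 0, "wy": 0, "wz": 0, "grip": 1}, {"x": 0.0335, "y": 0.048, "z": 0, "wx": 0, "wy": 0, "wz": 0, "grip": 1}, {"x": 0.0335, "y": 0.048, "z": 0, "wx": 0, "wy": 0, "wz": 0, "grip": 1}, {"x": 0.0335, "y": 0.048, "z": 0, "wx": 0, "wy": 0, "wz": 0, "grip": 1}, {"x": 0.0335, "y": 0.048, "z": 0, "wx": 0, "wy": 0, "wz": 0, "grip": 1}, {"x": 0.0335, "y": 0.048, "z": 0, "wx": 0, "wy": 0, "wz": 0, "grip": 1}, {"x": 0, "y": 0, "z": 0, "wx": 0, "wy": 0, "wz": -10, "grip": 0.6}, {"x": 0, "y": 0, "z": 0, "wx": 0, "wy": 0, "wz": -10, "grip": 0.6}, {"x": 0, "y": 0, "z": 0, "wx": 0, "wy": 0, "wz": -10, "grip": 0.6}, {"x": 0, "y": 0, "z": 0, "wx": 0, "wy": 0, "wz": -10, "grip": 0.6}, {"x": 0, "y": 0, "z": 0, "wx": 0, "wy": 0, "wz": 0, "grip": 0.6}]'

```text
clock: 5.98
eef_pos: [571.6, -227.0, 229.1]
eef_rot: [3.14, -0.002, 0.349]
wrist_force: [-0.1, 0.4, -0.1]
finger_gap: 56.6
```

```bash
python3 snap.py w5; python3 - <<'E'
from cell import manip
from h import *
import pickle
s,im,d=pickle.load(open("pics/w5.pkl","rb")); info=manip.camera_info("wrist")
hsv=cv2.cvtColor(im,cv2.COLOR_BGR2HSV)
m=((hsv[...,0]>12)&(hsv[...,0]<35)&(hsv[...,1]>110)&(hsv[...,2]>120)).astype(np.uint8)
box=np.zeros_like(m); box[115:240,230:285]=1; m&=box
m=cv2.morphologyEx(m,cv2.MORPH_OPEN,np.ones((3,3)))
c=max(cv2.findContours(m,0,2)[0],key=cv2.contourArea)
P=np.array([onplane(info,u,v,129,s)[:2] for u,v in c[:,0]]).astype(np.float32)
r=cv2.minAreaRect(P); print(r)
w=np.array([*r[0],118])-s['eef_pos']; print('tool shift mm',(R.from_euler('xyz',s['eef_rot']).inv().apply(w)).round(1))
E
```

```text
5.975 [ 571.6 -227.   229.1] [ 3.14e+00 -2.00e-03  3.49e-01] q [-0.438  0.411  1.229 -0.     1.498  0.785] [-0.1  0.4 -0.1] [-0.08 -0.   -0.02] 56.6
((571.1946411132812, -227.9078369140625), (99.00968170166016, 15.905401229858398), 19.929643630981445)
tool shift mm [ -0.9   0.5 111.1]
```

View pics/w5.png

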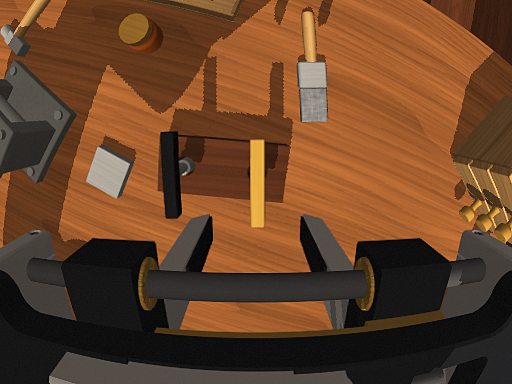

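The jaws are centred on the brass bar, so I'll descend and grip it.

Call:
play_rows --commands '[{"x": -0.001, "y": 0, "z": 0.05, "wx": 0, "wy": 0, "wz": 0, "grip": 0.6}, {"x": 0, "y": 0, "z": 0.05, "wx": 0, "wy": 0, "wz": 0, "grip": 0.6}, {"x": 0, "y": 0, "z": 0.03, "wx": 0, "wy": 0, "wz": 0, "grip": 0.6}, {"x": 0, "y": 0, "z": 0, "wx": 0, "wy": 0, "wz": 0, "grip": 0.6}, {"x": 0, "y": 0, "z": 0, "wx": 0, "wy": 0, "wz": 0, "grip": 0}, {"x": 0, "y": 0, "z": 0, "wx": 0, "wy": 0, "wz": 0, "grip": 0}, {"x": 0, "y": 0, "z": 0, "wx": 0, "wy": 0, "wz": 0, "grip": 0}, {"x": 0, "y": 0, "z": 0, "wx": 0, "wy": 0, "wz": 0, "grip": 0}, {"x": 0, "y": 0, "z": 0, "wx": 0, "wy": 0, "wz": 0, "grip": 0}, {"x": 0, "y": 0, "z": 0, "wx": 0, "wy": 0, "wz": 0, "grip": 0}]' --squeeze 50

```text
clock: 7.28
eef_pos: [570.2, -227.2, 97.0]
eef_rot: [-3.142, 0.0, 0.349]
wrist_force: [-1.0, 0.4, -0.2]
finger_gap: 1.3
```

```bash
python3 snap.py w6
```

```text
7.275 [ 570.2 -227.2   97. ] [-3.142  0.     0.349] q [-0.439  0.502  1.407  0.     1.233  0.783] [-1.   0.4 -0.2] [0.02 0.02 0.05] 1.3
```

View pics/w6.png

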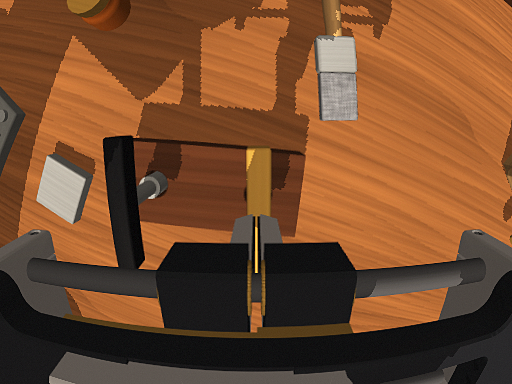

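The fingers read 1.3 mm where 16 mm is expected, so something doesn't add up. I'll check before moving.

```bash
python3 - <<'E'
from cell import manip
from h import *
import pickle
info=manip.camera_info("wrist")
for n in ("w2","w5","w6"):
    s,im,d=pickle.load(open(f"pics/{n}.pkl","rb"))
    print(n,'TCP px',proj(info,s['eef_pos'],s))
    hsv=cv2.cvtColor(im,cv2.COLOR_BGR2HSV)
    T=Tw(info,s)
    K=info['intrinsics']
    def pt(u,v):
        r=pix2ray(info,u,v,True); p=r/(-r[2])*d[v,u]; return (T[:3,:3]@p+T[:3,3]).round(1)
    for uv in ([(257,150),(257,190),(257,220)] if n!="w6" else [(257,155),(257,180),(257,205),(245,225),(268,225),(240,240),(257,250),(300,280),(150,190),(257,230)]):
        print(uv,d[uv[1],uv[0]],pt(*uv))
s,im,d=pickle.load(open("pics/w6.pkl","rb"))
cv2.imwrite("pics/w6z.png",cv2.resize(im[130:330,180:340],None,fx=3,fy=3,interpolation=cv2.INTER_CUBIC))
for n in("side","top"):
    im,d=manip.camera(n); im=cv2.cvtColor(im,cv2.COLOR_RGB2BGR); cv2.imwrite(f"pics/{n}6.png",im)
im=cv2.imread("pics/side6.png"); cv2.imwrite("pics/side6z.png",cv2.resize(im[40:190,220:360],None,fx=4,fy=4,interpolation=cv2.INTER_CUBIC))
E
```

```text
w2 TCP px [256.96274234 210.26510191]
(257, 150) 313.88144 [ 604.2 -216.6  129.2]
(257, 190) 322.6758 [ 563.4 -231.1  130.4]
(257, 220) 330.5542 [ 531.  -242.6  130.5]
w5 TCP px [256.96274234 210.26510191]
(257, 150) 315.69843 [ 606.6 -214.9  129.9]
(257, 190) 326.3362 [ 565.3 -230.   129.3]
(257, 220) 333.91324 [ 532.8 -241.8  129.6]
w6 TCP px [256.96274234 210.26510191]
(257, 155) 185.33292 [ 613.4 -211.3  129.5]
(257, 180) 189.95871 [ 598.2 -216.9  128.6]
(257, 205) 191.1014 [ 583.3 -222.3  131.2]
(245, 225) 167.09674 [ 576.8 -217.4  156.9]
(268, 225) 166.95346 [ 581.3 -229.6  157. ]
(240, 240) 147.24774 [ 575.6 -215.9  177.4]
(257, 250) 136.76234 [ 578.  -224.   188.3]
(300, 280) 64.268684 [ 603.6 -224.7  257.2]
(150, 190) 244.73605 [ 549.4 -137.    76.7]
(257, 230) 163.61353 [ 577.7 -224.3  160.8]
```

View pics/w6z.png

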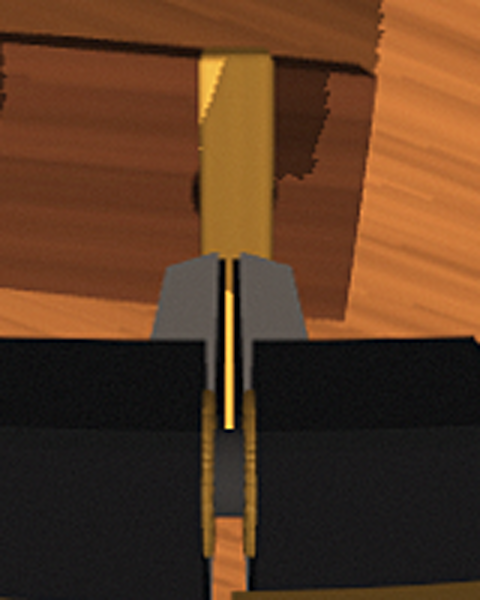

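View pics/side6z.png

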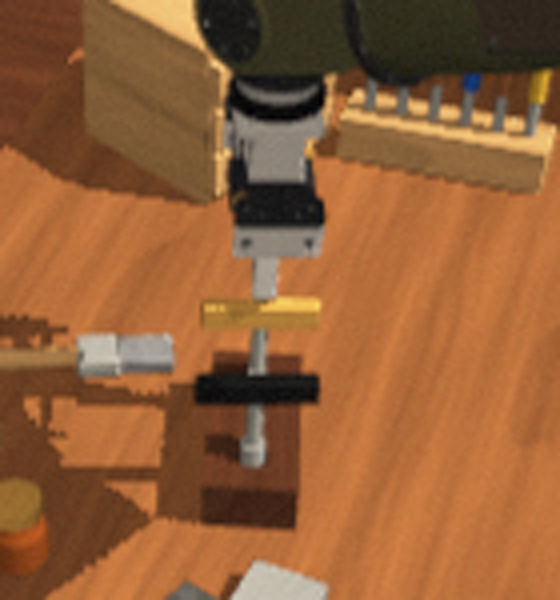

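```bash
python3 - <<'E'
from cell import manip
from h import *
import pickle
info=manip.camera_info("wrist"); A=info['tool_from_camera']
for z in (0,-10,-19,-33,-45,-60): print(z, proj({**info,'camera_from_world':None} if 0 else info, np.array([0,0,0])+0, None) if 0 else '',end=' ')
print()
for n,us in (("w6",(240,246,268,275)),("w5",(190,200,310,320)),("w4",(160,175,340,350))):
    s,im,d=pickle.load(open(f"pics/{n}.pkl","rb"))
    for u in us:
        print(n,u,[(v,)+tuple((A[:3,:3]@(lambda r:r/(-r[2])*d[v,u])(pix2ray(info,u,v,True))+A[:3,3]).round(0).astype(int)) for v in range(208,262,4)])
# projection of tool-axis points
s={'eef_pos':np.zeros(3),'eef_rot':np.zeros(3)}
for z in (0,-10,-19,-33,-45,-60,-90): print(z,proj(info,[0,0,z],s).round(0), proj(info,[8,3,z],s).round(0))
E
```

```text
0  -10  -19  -33  -45  -60  
w6 240 [(208, np.int64(-13), np.int64(-16), np.int64(52)), (212, np.int64(-17), np.int64(-16), np.int64(50)), (216, np.int64(-22), np.int64(-16), np.int64(52)), (220, np.int64(10), np.int64(-10), np.int64(-52)), (224, np.int64(9), np.int64(-10), np.int64(-58)), (228, np.int64(9), np.int64(-10), np.int64(-64)), (232, np.int64(9), np.int64(-9), np.int64(-71)), (236, np.int64(9), np.int64(-9), np.int64(-76)), (240, np.int64(9), np.int64(-9), np.int64(-80)), (244, np.int64(34), np.int64(-5), np.int64(-144)), (248, np.int64(33), np.int64(-5), np.int64(-145)), (252, np.int64(33), np.int64(-5), np.int64(-147)), (256, np.int64(34), np.int64(-5), np.int64(-150)), (260, np.int64(33), np.int64(-5), np.int64(-152))]
w6 246 [(208, np.int64(11), np.int64(-7), np.int64(-31)), (212, np.int64(8), np.int64(-7), np.int64(-30)), (216, np.int64(9), np.int64(-7), np.int64(-42)), (220, np.int64(10), np.int64(-7), np.int64(-51)), (224, np.int64(9), np.int64(-6), np.int64(-58)), (228, np.int64(10), np.int64(-6), np.int64(-65)), (232, np.int64(10), np.int64(-6), np.int64(-72)), (2
[... 6937 characters left out ...]
np.int64(-52)), (224, np.int64(9), np.int64(54), np.int64(-59)), (228, np.int64(9), np.int64(52), np.int64(-66)), (232, np.int64(10), np.int64(50), np.int64(-73)), (236, np.int64(9), np.int64(48), np.int64(-78)), (240, np.int64(8), np.int64(48), np.int64(-81)), (244, np.int64(8), np.int64(46), np.int64(-85)), (248, np.int64(6), np.int64(46), np.int64(-87)), (252, np.int64(4), np.int64(46), np.int64(-87)), (256, np.int64(3), np.int64(46), np.int64(-90)), (260, np.int64(1), np.int64(46), np.int64(-90))]
0 [257. 210.] [261. 200.]
-10 [257. 214.] [261. 204.]
-19 [257. 218.] [261. 207.]
-33 [257. 225.] [262. 213.]
-45 [257. 231.] [262. 219.]
-60 [257. 241.] [263. 228.]
-90 [258. 265.] [264. 250.]
```

View pics/top6.png

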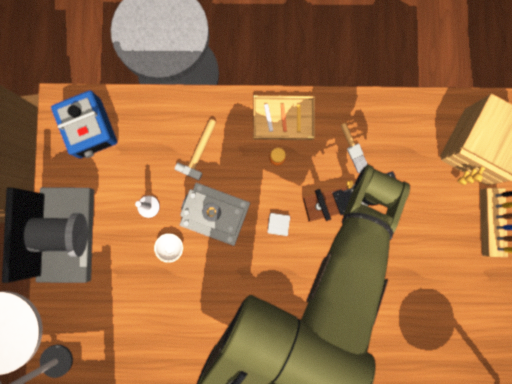

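The wrist picture and depth show that the real finger tips lie about 41 mm short of the reported TCP: the front-face corner is at tool z ≈ −42, and the body is offset by the same amount. So the fingers shut above the bar without touching it. The camera and bench geometry agree with each other (bar top measured at 129.5 mm), so only the tip offset is wrong. I'll reopen, go 39 mm lower and grip again.

Call:
play_rows --commands '[{"x": 0, "y": 0, "z": 0, "wx": 0, "wy": 0, "wz": 0, "grip": 0.6}, {"x": 0, "y": 0, "z": 0, "wx": 0, "wy": 0, "wz": 0, "grip": 0.6}, {"x": 0, "y": 0, "z": 0, "wx": 0, "wy": 0, "wz": 0, "grip": 0.6}, {"x": 0, "y": 0, "z": 0, "wx": 0, "wy": 0, "wz": 0, "grip": 0.6}, {"x": 0.001, "y": 0, "z": 0.02, "wx": 0, "wy": 0, "wz": 0, "grip": 0.6}, {"x": 0, "y": 0, "z": 0.019, "wx": 0, "wy": 0, "wz": 0, "grip": 0.6}, {"x": 0, "y": 0, "z": 0, "wx": 0, "wy": 0, "wz": 0, "grip": 0.6}]'

```text
clock: 8.3
eef_pos: [570.3, -226.5, 56.4]
eef_rot: [-3.139, 0.002, 0.349]
wrist_force: [-0.5, 0.4, -0.1]
finger_gap: 56.4
```

```bash
python3 snap.py w7
```

```text
8.3 [ 570.3 -226.5   56.4] [-3.139e+00  2.000e-03  3.490e-01] q [-0.438  0.547  1.44   0.     1.158  0.784] [-0.5  0.4 -0.1] [ 0.05 -0.02 -0.01] 56.4
```

View pics/w7.png

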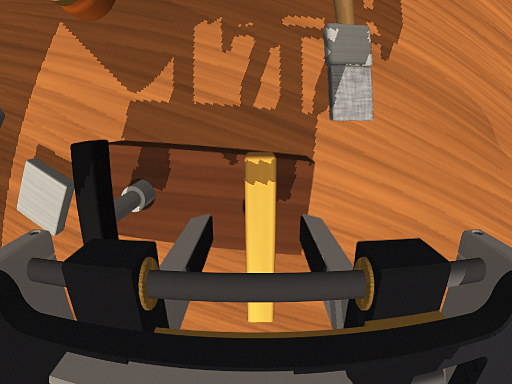

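The fingers now straddle the bar, so I'll close on it.

Call:
play_rows --commands '[{"x": 0, "y": 0, "z": 0, "wx": 0, "wy": 0, "wz": 0, "grip": 0}, {"x": 0, "y": 0, "z": 0, "wx": 0, "wy": 0, "wz": 0, "grip": 0}, {"x": 0, "y": 0, "z": 0, "wx": 0, "wy": 0, "wz": 0, "grip": 0}, {"x": 0, "y": 0, "z": 0, "wx": 0, "wy": 0, "wz": 0, "grip": 0}, {"x": 0, "y": 0, "z": 0, "wx": 0, "wy": 0, "wz": 0, "grip": 0}]' --squeeze 55

```text
clock: 8.98
eef_pos: [571.2, -226.8, 58.1]
eef_rot: [-3.141, -0.0, 0.349]
wrist_force: [-0.5, 0.7, 0.1]
finger_gap: 15.6
```

```bash
python3 snap.py w8
```

```text
8.975 [ 571.2 -226.8   58.1] [-3.141 -0.     0.349] q [-0.438  0.545  1.438  0.     1.159  0.784] [-0.5  0.7  0.1] [0.2  0.07 0.04] 15.6
```

View pics/w8.png

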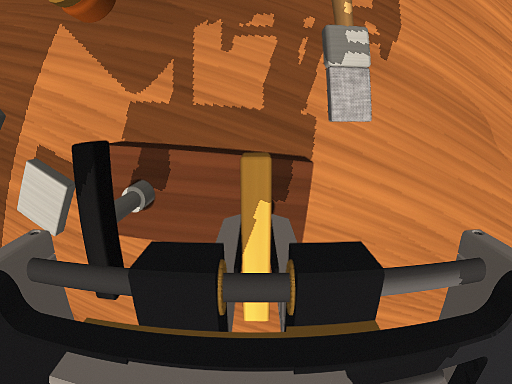

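The key is gripped (15.6 mm). I'll lift it straight up.

Call:
play_rows --commands '[{"x": 0, "y": 0, "z": -0.02, "wx": 0, "wy": 0, "wz": 0, "grip": 0}, {"x": 0, "y": 0, "z": -0.03, "wx": 0, "wy": 0, "wz": 0, "grip": 0}, {"x": 0, "y": 0, "z": -0.04, "wx": 0, "wy": 0, "wz": 0, "grip": 0}, {"x": 0, "y": 0, "z": -0.05, "wx": 0, "wy": 0, "wz": 0, "grip": 0}, {"x": 0, "y": 0, "z": -0.04, "wx": 0, "wy": 0, "wz": 0, "grip": 0}, {"x": 0, "y": 0, "z": 0, "wx": 0, "wy": 0, "wz": 0, "grip": 0}]' --squeeze 60

```text
clock: 9.78
eef_pos: [572.0, -227.2, 240.6]
eef_rot: [3.138, -0.003, 0.349]
wrist_force: [0.8, -0.8, -4.0]
finger_gap: 15.9
```

```bash
python3 snap.py w9; python3 - <<'E'
from cell import manip
from h import *
for n in("side","top"):
    im,d=manip.camera(n); im=cv2.cvtColor(im,cv2.COLOR_RGB2BGR); cv2.imwrite(f"pics/{n}9.png",im)
im=cv2.imread("pics/side9.png"); cv2.imwrite("pics/side9z.png",cv2.resize(im[20:190,220:360],None,fx=3.5,fy=3.5,interpolation=cv2.INTER_CUBIC))
E
```

```text
9.775 [ 572.  -227.2  240.6] [ 3.138e+00 -3.000e-03  3.490e-01] q [-0.438  0.407  1.21  -0.     1.521  0.784] [ 0.8 -0.8 -4. ] [-0.02 -0.03  0.01] 15.9
```

View pics/w9.png

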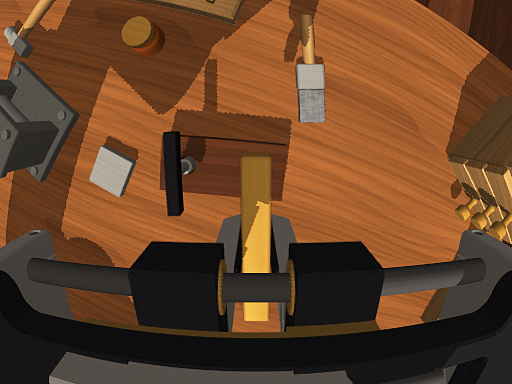

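View pics/side9z.png

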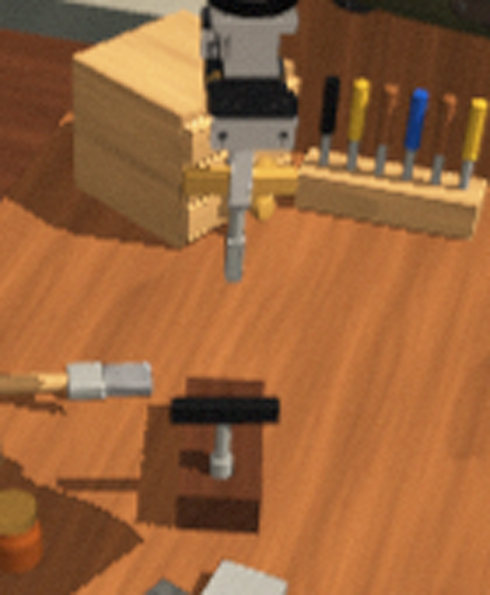

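The key hangs vertical and clear of the stand. I'll carry it over the mill and turn it towards yaw 181°, which leaves joint 6 plenty of room for the clockwise turn.

Call:
play_rows --commands '[{"x": 0.0123, "y": -0.0528, "z": 0, "wx": 0, "wy": 0, "wz": 0, "grip": 0}, {"x": 0.0123, "y": -0.0528, "z": 0, "wx": 0, "wy": 0, "wz": 0, "grip": 0}, {"x": 0.0123, "y": -0.0528, "z": 0, "wx": 0, "wy": 0, "wz": 0, "grip": 0}, {"x": 0.0123, "y": -0.0528, "z": 0, "wx": 0, "wy": 0, "wz": 0, "grip": 0}, {"x": 0.0123, "y": -0.0528, "z": 0, "wx": 0, "wy": 0, "wz": 0, "grip": 0}, {"x": 0.0123, "y": -0.0528, "z": 0, "wx": 0, "wy": 0, "wz": 0, "grip": 0}, {"x": 0.0123, "y": -0.0528, "z": 0, "wx": 0, "wy": 0, "wz": 0, "grip": 0}, {"x": 0.0123, "y": -0.0528, "z": 0, "wx": 0, "wy": 0, "wz": 0, "grip": 0}, {"x": 0, "y": 0, "z": 0, "wx": 0, "wy": 0, "wz": -10, "grip": 0}, {"x": 0, "y": 0, "z": 0, "wx": 0, "wy": 0, "wz": -10, "grip": 0}, {"x": 0, "y": 0, "z": 0, "wx": 0, "wy": 0, "wz": -10, "grip": 0}, {"x": 0, "y": 0, "z": 0, "wx": 0, "wy": 0, "wz": -10, "grip": 0}, {"x": 0, "y": 0, "z": 0, "wx": 0, "wy": 0, "wz": -10, "grip": 0}, {"x": 0, "y": 0, "z": 0, "wx": 0, "wy": 0, "wz": -10, "grip": 0}, {"x": 0, "y": 0, "z": 0, "wx": 0, "wy": 0, "wz": -10, "grip": 0}, {"x": 0, "y": 0, "z": 0, "wx": 0, "wy": 0, "wz": -10, "grip": 0}, {"x": 0, "y": 0, "z": 0, "wx": 0, "wy": 0, "wz": -10, "grip": 0}, {"x": 0, "y": 0, "z": 0, "wx": 0, "wy": 0, "wz": -10, "grip": 0}]'

```text
clock: 12.18
eef_pos: [518.5, 203.5, 235.9]
eef_rot: [-3.138, -0.001, 2.1]
wrist_force: [-0.2, 0.4, -3.6]
finger_gap: 15.5
```

Call:
play_rows --commands '[{"x": 0, "y": 0, "z": 0, "wx": 0, "wy": 0, "wz": -10, "grip": 0}, {"x": 0, "y": 0, "z": 0, "wx": 0, "wy": 0, "wz": -10, "grip": 0}, {"x": 0, "y": 0, "z": 0, "wx": 0, "wy": 0, "wz": -10, "grip": 0}, {"x": 0, "y": 0, "z": 0, "wx": 0, "wy": 0, "wz": -10, "grip": 0}, {"x": 0, "y": 0, "z": 0, "wx": 0, "wy": 0, "wz": -10, "grip": 0}, {"x": 0, "y": 0, "z": 0, "wx": 0, "wy": 0, "wz": -10, "grip": 0}, {"x": 0, "y": 0, "z": 0, "wx": 0, "wy": 0, "wz": -1, "grip": 0}, {"x": 0, "y": 0, "z": 0, "wx": 0, "wy": 0, "wz": 0, "grip": 0}]'

```text
clock: 13.18
eef_pos: [518.9, 203.7, 237.1]
eef_rot: [-3.141, -0.001, -3.127]
wrist_force: [0.6, -0.2, -3.4]
finger_gap: 15.6
```

```bash
python3 snap.py w10; python3 - <<'E'
from cell import manip
from h import *
import pickle
for n in("side","top"):
    im,d=manip.camera(n); im=cv2.cvtColor(im,cv2.COLOR_RGB2BGR); cv2.imwrite(f"pics/{n}10.png",im)
im=cv2.imread("pics/side10.png"); cv2.imwrite("pics/side10z.png",cv2.resize(im[110:280,190:330],None,fx=3.5,fy=3.5,interpolation=cv2.INTER_CUBIC))
info=manip.camera_info("side")
for P in ([520,203.5,197],[520,203.5,167]): print(proj(info,P), (proj(info,P)-[190,110])*3.5)
E
```

```text
13.175 [518.9 203.7 237.1] [-3.141e+00 -1.000e-03 -3.127e+00] q [ 0.308  0.275  1.391  0.     1.477 -1.277] [ 0.6 -0.2 -3.4] [ 0.08 -0.15  0.03] 15.6
[259.31449643 193.47320725] [242.60073751 292.15622536]
[259.17593202 201.21000704] [242.11576209 319.23502463]
```

View pics/w10.png

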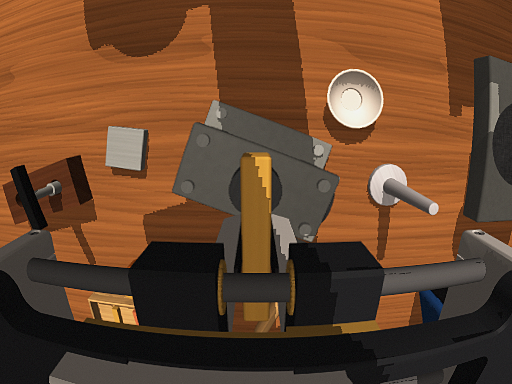

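View pics/side10z.png

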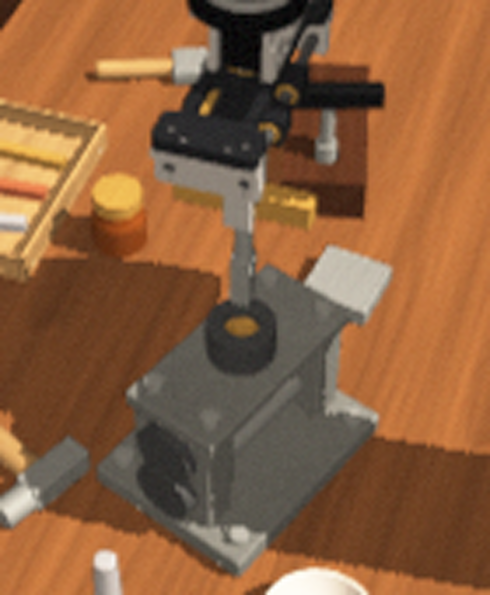

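The key is over the boss at yaw 180.8°. In the side view the foot's end at (240,303) lines up with the well at (241,326). I'll lower it carefully, watching the force.

Call:
play_rows --commands '[{"x": -0.001, "y": 0, "z": 0.015, "wx": 0, "wy": 0, "wz": 0, "grip": 0}, {"x": 0, "y": 0, "z": 0.01, "wx": 0, "wy": 0, "wz": 0, "grip": 0}, {"x": 0, "y": 0, "z": 0.005, "wx": 0, "wy": 0, "wz": 0, "grip": 0}, {"x": 0, "y": 0, "z": 0.004, "wx": 0, "wy": 0, "wz": 0, "grip": 0}, {"x": 0, "y": 0, "z": 0, "wx": 0, "wy": 0, "wz": 0, "grip": 0}]'

```text
clock: 13.95
eef_pos: [520.1, 203.7, 203.9]
eef_rot: [-3.142, -0.0, -3.124]
wrist_force: [-0.3, 0.4, -3.5]
finger_gap: 15.3
```

Call:
play_rows --commands '[{"x": 0, "y": 0, "z": 0.003, "wx": 0, "wy": 0, "wz": 0, "grip": 0}, {"x": 0, "y": 0, "z": 0.003, "wx": 0, "wy": 0, "wz": 0, "grip": 0}, {"x": 0, "y": 0, "z": 0, "wx": 0, "wy": 0, "wz": 0, "grip": 0}]'

```text
clock: 14.32
eef_pos: [520.0, 203.7, 197.8]
eef_rot: [-3.141, -0.0, -3.124]
wrist_force: [1.1, 0.8, -3.5]
finger_gap: 15.4
```

```bash
python3 snap.py w11
```

```text
14.325 [520.  203.7 197.8] [-3.141 -0.    -3.124] q [ 0.308  0.298  1.452  0.     1.392 -1.281] [ 1.1  0.8 -3.5] [ 0.01 -0.19 -0.01] 15.4
```

Call:
play_rows --commands '[{"x": 0, "y": 0, "z": 0.003, "wx": 0, "wy": 0, "wz": 0, "grip": 0}, {"x": 0, "y": 0, "z": 0.003, "wx": 0, "wy": 0, "wz": 0, "grip": 0}, {"x": 0, "y": 0, "z": 0, "wx": 0, "wy": 0, "wz": 0, "grip": 0}]'

```text
clock: 14.75
eef_pos: [520.0, 203.5, 191.6]
eef_rot: [-3.141, -0.001, -3.124]
wrist_force: [-0.0, -2.2, -4.6]
finger_gap: 15.5
```

Call:
play_rows --commands '[{"x": 0, "y": 0, "z": 0.003, "wx": 0, "wy": 0, "wz": 0, "grip": 0}, {"x": 0, "y": 0, "z": 0.003, "wx": 0, "wy": 0, "wz": 0, "grip": 0}, {"x": 0, "y": 0, "z": 0, "wx": 0, "wy": 0, "wz": 0, "grip": 0}]'

```text
clock: 15.12
eef_pos: [520.0, 203.6, 185.6]
eef_rot: [-3.141, -0.001, -3.124]
wrist_force: [0.2, -2.3, -4.7]
finger_gap: 15.3
```

```bash
python3 snap.py w12
```

```text
15.125 [520.  203.6 185.6] [-3.141e+00 -1.000e-03 -3.124e+00] q [ 0.308  0.306  1.47  -0.     1.367 -1.281] [ 0.2 -2.3 -4.7] [-0.62 -0.26  0.02] 15.3
```

It's going in with only a light side force, so I'll shift 0.7 mm towards −y and carry on to the floor.

Call:
play_rows --commands '[{"x": 0, "y": -0.0007, "z": 0.003, "wx": 0, "wy": 0, "wz": 0, "grip": 0}, {"x": 0, "y": 0, "z": 0.003, "wx": 0, "wy": 0, "wz": 0, "grip": 0}, {"x": 0, "y": 0, "z": 0, "wx": 0, "wy": 0, "wz": 0, "grip": 0}]'

```text
clock: 15.55
eef_pos: [520.0, 203.2, 179.7]
eef_rot: [3.141, -0.001, -3.124]
wrist_force: [-0.4, -0.2, -2.8]
finger_gap: 15.5
```

Call:
play_rows --commands '[{"x": 0, "y": 0, "z": 0.003, "wx": 0, "wy": 0, "wz": 0, "grip": 0}, {"x": 0, "y": 0, "z": 0.002, "wx": 0, "wy": 0, "wz": 0, "grip": 0}, {"x": 0, "y": 0, "z": 0, "wx": 0, "wy": 0, "wz": 0, "grip": 0}]'

```text
clock: 15.92
eef_pos: [520.1, 203.1, 174.9]
eef_rot: [-3.142, -0.0, -3.124]
wrist_force: [-0.1, 0.6, -2.7]
finger_gap: 15.7
```

```bash
python3 snap.py w13
```

```text
15.925 [520.1 203.1 174.9] [-3.142 -0.    -3.124] q [ 0.307  0.313  1.486  0.     1.343 -1.282] [-0.1  0.6 -2.7] [-0.   -0.08  0.02] 15.7
```

Side forces are gone. I'll go down until it meets the floor, expected near eef z ≈ 172.

Call:
play_rows --commands '[{"x": 0, "y": 0, "z": 0.0015, "wx": 0, "wy": 0, "wz": 0, "grip": 0}, {"x": 0, "y": 0, "z": 0.0015, "wx": 0, "wy": 0, "wz": 0, "grip": 0}, {"x": 0, "y": 0, "z": 0, "wx": 0, "wy": 0, "wz": 0, "grip": 0}]'

```text
clock: 16.35
eef_pos: [520.2, 203.1, 172.2]
eef_rot: [3.142, 0.0, -3.124]
wrist_force: [0.5, -0.2, -1.3]
finger_gap: 15.8
```

Call:
play_rows --commands '[{"x": 0, "y": 0, "z": 0.001, "wx": 0, "wy": 0, "wz": 0, "grip": 0}, {"x": 0, "y": 0, "z": 0, "wx": 0, "wy": 0, "wz": 0, "grip": 0}]'

```text
clock: 16.6
eef_pos: [520.5, 203.1, 172.1]
eef_rot: [3.141, 0.002, -3.124]
wrist_force: [-1.7, -0.2, 6.4]
finger_gap: 15.5
```

```bash
python3 snap.py w14
```

```text
16.6 [520.5 203.1 172.1] [ 3.141e+00  2.000e-03 -3.124e+00] q [ 0.307  0.314  1.49  -0.     1.335 -1.282] [-1.7 -0.2  6.4] [-0.03  0.18 -0.02] 15.5
```

The key is home: it met the floor at 172.1 with about +9 N of load. Now I'll turn it clockwise, which is +wz for the downward tool.

Call:
play_rows --commands '[{"x": 0, "y": 0, "z": 0, "wx": 0, "wy": 0, "wz": 5, "grip": 0}, {"x": 0, "y": 0, "z": 0, "wx": 0, "wy": 0, "wz": 5, "grip": 0}, {"x": 0, "y": 0, "z": 0, "wx": 0, "wy": 0, "wz": 5, "grip": 0}, {"x": 0, "y": 0, "z": 0, "wx": 0, "wy": 0, "wz": 5, "grip": 0}, {"x": 0, "y": 0, "z": 0, "wx": 0, "wy": 0, "wz": 5, "grip": 0}]'

```text
clock: 17.27
eef_pos: [520.1, 202.7, 172.0]
eef_rot: [-3.141, 0.001, 2.72]
wrist_force: [-3.2, -3.1, 7.3]
finger_gap: 15.4
```

```bash
python3 snap.py w15
```

```text
17.275 [520.1 202.7 172. ] [-3.141e+00  1.000e-03  2.720e+00] q [ 3.060e-01  3.140e-01  1.491e+00 -1.000e-03  1.336e+00 -8.430e-01] [-3.2 -3.1  7.3] [-0.81  0.8   0.14] 15.4
```

View pics/w15.png

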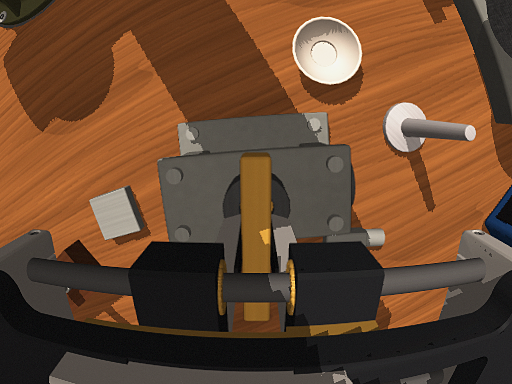

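Call:
play_rows --commands '[{"x": 0, "y": 0, "z": 0, "wx": 0, "wy": 0, "wz": 5, "grip": 0}, {"x": 0, "y": 0, "z": 0, "wx": 0, "wy": 0, "wz": 5, "grip": 0}, {"x": 0, "y": 0, "z": 0, "wx": 0, "wy": 0, "wz": 5, "grip": 0}, {"x": 0, "y": 0, "z": 0, "wx": 0, "wy": 0, "wz": 5, "grip": 0}, {"x": 0, "y": 0, "z": 0, "wx": 0, "wy": 0, "wz": 5, "grip": 0}, {"x": 0, "y": 0, "z": 0, "wx": 0, "wy": 0, "wz": 5, "grip": 0}, {"x": 0, "y": 0, "z": 0, "wx": 0, "wy": 0, "wz": 5, "grip": 0}, {"x": 0, "y": 0, "z": 0, "wx": 0, "wy": 0, "wz": 0, "grip": 0}]'

```text
clock: 18.32
eef_pos: [520.0, 202.9, 172.0]
eef_rot: [3.141, 0.0, 2.111]
wrist_force: [-4.6, -1.9, 7.4]
finger_gap: 15.7
```

```bash
python3 snap.py w16; python3 - <<'E'
from cell import manip
from h import *
im,d=manip.camera("side"); im=cv2.cvtColor(im,cv2.COLOR_RGB2BGR); cv2.imwrite("pics/side16z.png",cv2.resize(im[110:280,190:330],None,fx=3.5,fy=3.5,interpolation=cv2.INTER_CUBIC))
E
```

```text
18.325 [520.  202.9 172. ] [3.141 0.    2.111] q [ 0.307  0.314  1.491 -0.     1.336 -0.233] [-4.6 -1.9  7.4] [-0.53  0.98 -0.11] 15.7
```

View pics/side16z.png

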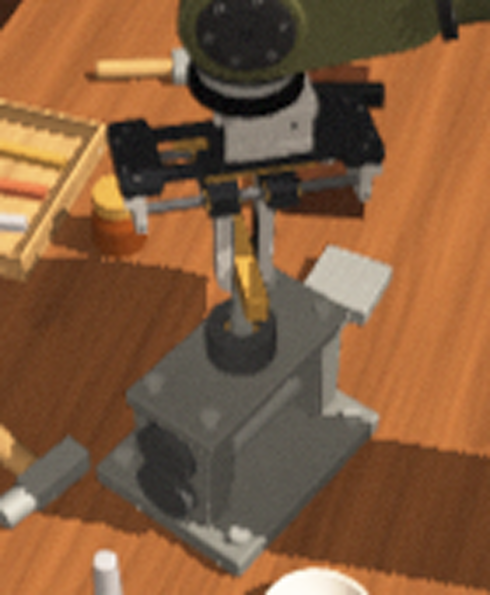

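It has turned 60° so far. I'll continue in smaller steps and watch the moment and any yaw lag.

Call:
play_rows --commands '[{"x": 0, "y": 0, "z": 0, "wx": 0, "wy": 0, "wz": 4, "grip": 0}, {"x": 0, "y": 0, "z": 0, "wx": 0, "wy": 0, "wz": 4, "grip": 0}, {"x": 0, "y": 0, "z": 0, "wx": 0, "wy": 0, "wz": 4, "grip": 0}]'

```text
clock: 18.8
eef_pos: [520.0, 203.1, 172.0]
eef_rot: [3.141, -0.0, 1.9]
wrist_force: [-5.4, -1.1, 7.8]
finger_gap: 16.0
```

```bash
cat > st.py <<'E'
from cell import manip
import numpy as np
s=manip.read_state(); print(s['clock'],s['eef_pos'].round(1),s['eef_rot'].round(3),'F',s['wrist_force'].round(1),'M',s['moment'].round(2),'e6',round(float(s['effort'][5]),3),'gap',round(float(s['finger_gap']),1))
E
python3 st.py
```

```text
18.8 [520.  203.1 172. ] [ 3.141 -0.     1.9  ] F [-5.4 -1.1  7.8] M [-0.33  1.07  0.09] e6 -1.058 gap 16.0
```

Call:
play_rows --commands '[{"x": 0, "y": 0, "z": 0, "wx": 0, "wy": 0, "wz": 4, "grip": 0}, {"x": 0, "y": 0, "z": 0, "wx": 0, "wy": 0, "wz": 4, "grip": 0}, {"x": 0, "y": 0, "z": 0, "wx": 0, "wy": 0, "wz": 4, "grip": 0}]'

```text
clock: 19.18
eef_pos: [520.0, 203.2, 172.0]
eef_rot: [3.141, -0.0, 1.691]
wrist_force: [-3.7, -1.1, 6.6]
finger_gap: 15.7
```

```bash
python3 st.py
```

```text
19.175 [520.  203.2 172. ] [ 3.141 -0.     1.691] F [-3.7 -1.1  6.6] M [-0.15  1.08  0.16] e6 -1.03 gap 15.7
```

Call:
play_rows --commands '[{"x": 0, "y": 0, "z": 0, "wx": 0, "wy": 0, "wz": 3, "grip": 0}, {"x": 0, "y": 0, "z": 0, "wx": 0, "wy": 0, "wz": 3, "grip": 0}, {"x": 0, "y": 0, "z": 0, "wx": 0, "wy": 0, "wz": 3, "grip": 0}]'

```text
clock: 19.55
eef_pos: [520.1, 203.2, 172.0]
eef_rot: [3.141, -0.0, 1.535]
wrist_force: [-3.3, 0.5, 7.2]
finger_gap: 15.6
```

```bash
python3 st.py
```

```text
19.55 [520.1 203.2 172. ] [ 3.141 -0.     1.535] F [-3.3  0.5  7.2] M [0.06 0.93 0.55] e6 -0.324 gap 15.6
```

Call:
play_rows --commands '[{"x": 0, "y": 0, "z": 0, "wx": 0, "wy": 0, "wz": 3, "grip": 0}, {"x": 0, "y": 0, "z": 0, "wx": 0, "wy": 0, "wz": 3, "grip": 0}, {"x": 0, "y": 0, "z": 0, "wx": 0, "wy": 0, "wz": 3, "grip": 0}]'

```text
clock: 19.92
eef_pos: [520.2, 203.5, 172.0]
eef_rot: [3.14, -0.001, 1.379]
wrist_force: [-1.5, -0.2, 6.3]
finger_gap: 16.4
```

```bash
python3 st.py
```

```text
19.925 [520.2 203.5 172. ] [ 3.140e+00 -1.000e-03  1.379e+00] F [-1.5 -0.2  6.3] M [0.21 0.57 1.64] e6 0.715 gap 16.4
```

Mz rose from about 0.15 to 0.55 and then 1.64 N·m while the arm turned on: the screw is at its stop. I'll check how the bar sits in the grip.

```bash
python3 snap.py w17
```

```text
19.925 [520.2 203.5 172. ] [ 3.140e+00 -1.000e-03  1.379e+00] q [0.307 0.314 1.49  0.    1.335 0.499] [-1.5 -0.2  6.3] [0.21 0.57 1.64] 16.4
```

View pics/w17.png

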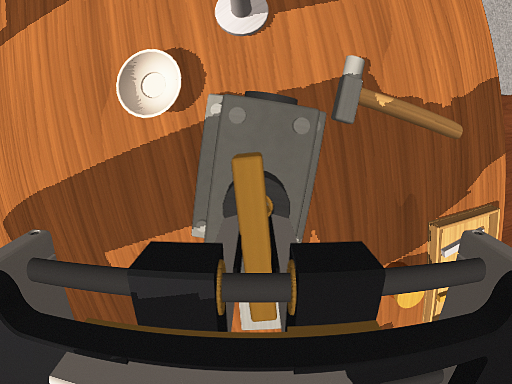

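The bar stopped while the jaws turned about 5° further: the brass bar is now skewed, with its top end at x=248 and its bottom end at x=262. That confirms the stop. I'll unwind the grip until the torque is near zero so that letting go doesn't move the screw.

Call:
play_rows --commands '[{"x": 0, "y": 0, "z": 0, "wx": 0, "wy": 0, "wz": -2, "grip": 0}, {"x": 0, "y": 0, "z": 0, "wx": 0, "wy": 0, "wz": -2, "grip": 0}, {"x": 0, "y": 0, "z": 0, "wx": 0, "wy": 0, "wz": 0, "grip": 0}]'

```text
clock: 20.35
eef_pos: [520.2, 203.4, 172.1]
eef_rot: [3.141, -0.001, 1.451]
wrist_force: [-3.0, 0.6, 7.5]
finger_gap: 15.4
```

```bash
python3 st.py
```

```text
20.35 [520.2 203.4 172.1] [ 3.141e+00 -1.000e-03  1.451e+00] F [-3.   0.6  7.5] M [0.17 0.75 0.91] e6 0.607 gap 15.4
```

Call:
play_rows --commands '[{"x": 0, "y": 0, "z": 0, "wx": 0, "wy": 0, "wz": -2, "grip": 0}, {"x": 0, "y": 0, "z": 0, "wx": 0, "wy": 0, "wz": -1.5, "grip": 0}, {"x": 0, "y": 0, "z": 0, "wx": 0, "wy": 0, "wz": 0, "grip": 0}]'

```text
clock: 20.72
eef_pos: [520.1, 203.2, 172.0]
eef_rot: [3.141, -0.001, 1.511]
wrist_force: [-4.0, -0.2, 7.4]
finger_gap: 15.5
```

```bash
python3 snap.py w18; python3 - <<'E'
from h import *
im=cv2.imread("pics/w18.png"); cv2.imwrite("pics/w18z.png",cv2.resize(im[120:350,170:340],None,fx=2.5,fy=2.5,interpolation=cv2.INTER_CUBIC))
E
```

```text
20.725 [520.1 203.2 172. ] [ 3.141e+00 -1.000e-03  1.511e+00] q [0.307 0.314 1.491 0.    1.336 0.367] [-4.  -0.2  7.4] [-0.07  1.01  0.14] 15.5
```

View pics/w18z.png

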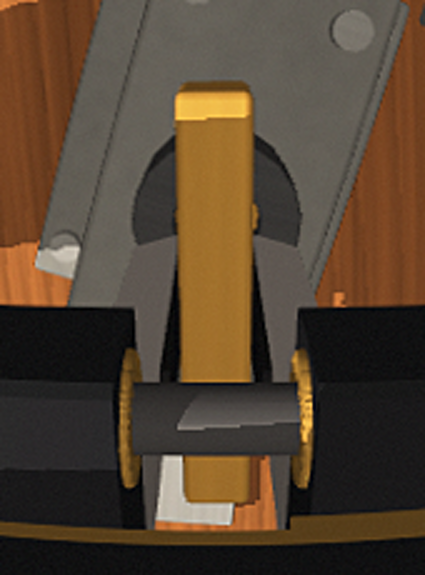

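The torque is down to 0.14 N·m without ever reversing, and the bar is straight in the jaws again. I'll release while still pressing lightly down.

Call:
play_rows --commands '[{"x": 0, "y": -0.0004, "z": 0, "wx": 0, "wy": 0, "wz": 0, "grip": 0}, {"x": 0, "y": 0, "z": 0, "wx": 0, "wy": 0, "wz": 0, "grip": 0.4}, {"x": 0, "y": 0, "z": 0, "wx": 0, "wy": 0, "wz": 0, "grip": 0.4}, {"x": 0, "y": 0, "z": 0, "wx": 0, "wy": 0, "wz": 0, "grip": 0.4}, {"x": 0, "y": 0, "z": 0, "wx": 0, "wy": 0, "wz": 0, "grip": 0.4}]'

```text
clock: 21.4
eef_pos: [519.7, 203.1, 171.0]
eef_rot: [-3.142, 0.0, 1.51]
wrist_force: [0.4, 0.3, 0.6]
finger_gap: 37.4
```

```bash
python3 snap.py w19; python3 - <<'E'
from h import *
im=cv2.imread("pics/w19.png"); cv2.imwrite("pics/w19z.png",cv2.resize(im[120:350,170:340],None,fx=2.5,fy=2.5,interpolation=cv2.INTER_CUBIC))
E
```

```text
21.4 [519.7 203.1 171. ] [-3.142  0.     1.51 ] q [0.307 0.315 1.492 0.    1.335 0.368] [0.4 0.3 0.6] [-0.05 -0.08  0.03] 37.4
```

View pics/w19z.png

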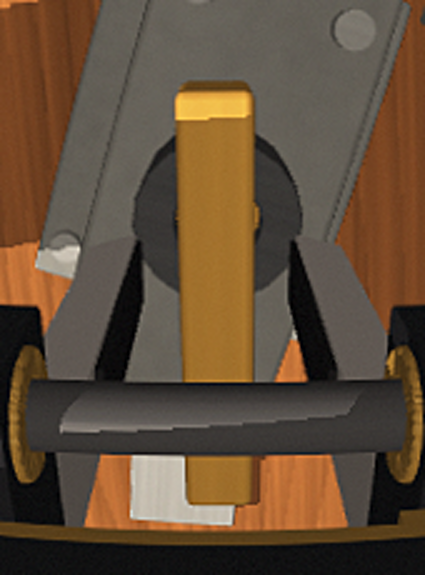

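The key stands free and the forces are back to zero. I'll withdraw straight up.

Call:
play_rows --commands '[{"x": 0, "y": 0, "z": -0.02, "wx": 0, "wy": 0, "wz": 0, "grip": 0.6}, {"x": 0, "y": 0, "z": -0.03, "wx": 0, "wy": 0, "wz": 0, "grip": 0.6}, {"x": 0, "y": 0, "z": -0.05, "wx": 0, "wy": 0, "wz": 0, "grip": 0.6}, {"x": 0, "y": 0, "z": -0.05, "wx": 0, "wy": 0, "wz": 0, "grip": 0.6}, {"x": 0, "y": 0, "z": 0, "wx": 0, "wy": 0, "wz": 0, "grip": 0.6}, {"x": -0.06, "y": 0, "z": 0, "wx": 0, "wy": 0, "wz": 0, "grip": 0.6}, {"x": -0.06, "y": 0, "z": 0, "wx": 0, "wy": 0, "wz": 0, "grip": 0.6}, {"x": 0, "y": 0, "z": 0, "wx": 0, "wy": 0, "wz": 0, "grip": 0.6}]'

```text
clock: 22.45
eef_pos: [512.1, 80.3, 320.4]
eef_rot: [-3.141, 0.0, 1.506]
wrist_force: [-0.6, 0.8, -0.2]
finger_gap: 56.2
```

```bash
python3 snap.py w20; python3 - <<'E'
from cell import manip
from h import *
import pickle
for n in("side","top"):
    im,d=manip.camera(n); im=cv2.cvtColor(im,cv2.COLOR_RGB2BGR); cv2.imwrite(f"pics/{n}20.png",im); np.save(f"pics/{n}20_d.npy",d)
im=cv2.imread("pics/side20.png"); cv2.imwrite("pics/side20z.png",cv2.resize(im[110:280,190:330],None,fx=3.5,fy=3.5,interpolation=cv2.INTER_CUBIC))
s,im,d=pickle.load(open("pics/w20.pkl","rb")); info=manip.camera_info("wrist")
hsv=cv2.cvtColor(im,cv2.COLOR_BGR2HSV)
m=((hsv[...,0]>12)&(hsv[...,0]<35)&(hsv[...,1]>110)&(hsv[...,2]>80))
K=info['intrinsics']; T=Tw(info,s)
v,u=np.nonzero(m&(d>0)); 
r=np.array([pix2ray(info,a,b,True) for a,b in zip(u,v)]); p=r/(-r[:,2:])*d[v,u][:,None]; P=p@T[:3,:3].T+T[:3,3]
k=(P[:,2]>225)&(P[:,2]<260)&(np.hypot(P[:,0]-520,P[:,1]-203)<70); q=P[k]
print(len(q),np.median(q[:,2]), cv2.minAreaRect(q[q[:,2]>239][:,:2].astype(np.float32)))
E
```

```text
22.45 [512.1  80.3 320.4] [-3.141  0.     1.506] q [ 0.085  0.161  1.342 -0.     1.639  0.15 ] [-0.6  0.8 -0.2] [-0.03 -0.06 -0.01] 56.2
1515 243.3187347165926 ((519.8552856445312, 203.8313751220703), (100.53848266601562, 15.82304859161377), 86.75291442871094)
```

View pics/w20.png

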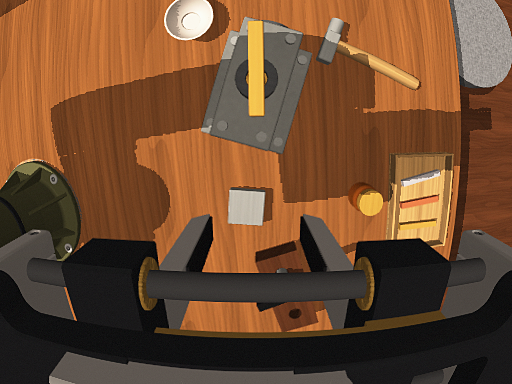

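View pics/side20.png

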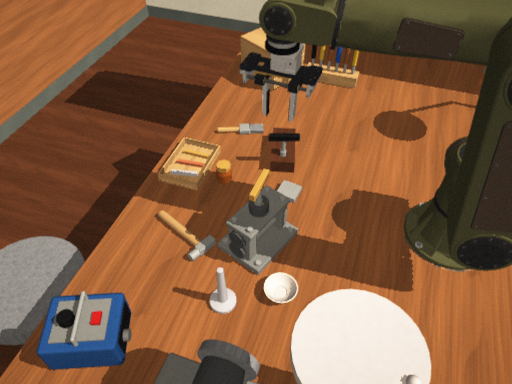

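View pics/side20z.png

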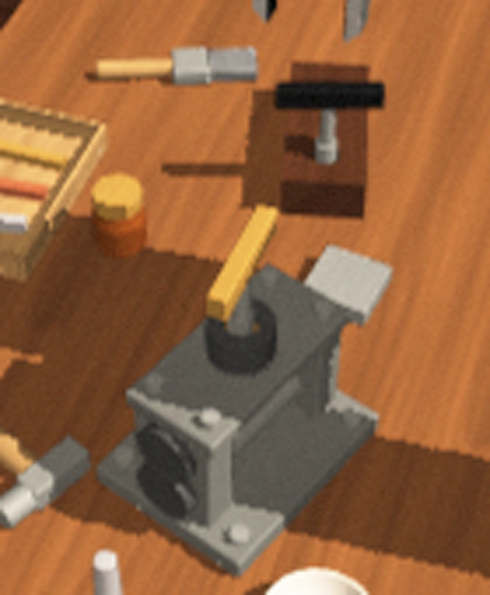

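View pics/top20.png

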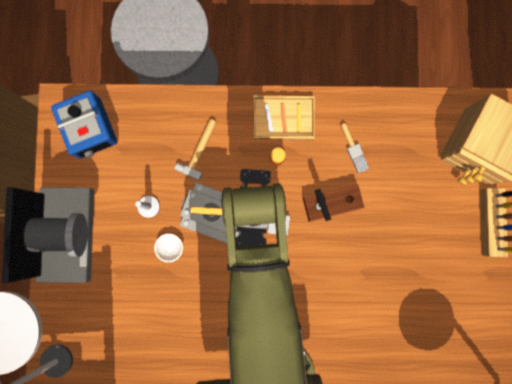

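The key stands centred at (519.9, 203.8) with its bar top at 243.3 mm, where fully home is 243. Everything else is where it was, and the robot is touching nothing. Handing in.

```bash
python3 -c "
from cell import manip
print(manip.sign_off())"
```

```text
the job is handed in; nothing more can be done
None
```

The brass-barred key is standing fully home in the mill's socket, turned clockwise to the stop, and released. I handed the job in at about 22.5 s.

- **Grasp:** The first try closed on air above the bar, because the real finger tips are about 41 mm short of the reported TCP. I measured this in the wrist picture, went 39 mm lower, and gripped at 15.6 mm. Nothing was touched by the miss.
- **Socket:** The wrist camera gave the square's angle as about 1° (mod 90°). I inserted the key at yaw 181° until it met the floor with about 10 N of load.
- **Turn:** The key turned about 1.6 rad, which would be about 8 mm of roll travel. The torque then rose from about 0.15 to 1.64 N·m while the bar stood still in the jaws. I unwound the grip without the torque reversing, let go, and withdrew.

**Last checks:** The bar top was at 243.3 mm, against 243 for fully home, centred at (519.9, 203.8). The wrist force was about zero and the gripper clear. In the pictures, the black-barred key and the other things looked unmoved.

**Not checked directly:** I did not see the roll height itself. That it is at its stop rests on the torque and on the bar stopping. The side camera read about 4 mm off in y from the other two, so I used it only for relative alignment.

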